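# Snap the dispensing box lid shut all round

## Robot

A 6-joint arm with a two-finger parallel gripper is mounted at the origin on a cart in front of the work surface, level with it; the furniture and walls round the work are solid. World frame = base frame: x ahead of the robot, y to its left, z up, the work surface at z = 0. Lengths are in m, angles in rad, forces in N, time in s.
With the tool pointing down it reaches from about 0.325 to 0.9 m from the base axis. Payload 6.1 kg.
Tool frame: the origin (TCP) lies on the centre line of the jaws, within the pads' length; the fingertips stand 19 mm ahead of it and the grasp point (between the pads) is the TCP; z points along the fingers, y is the line along which they close (so a half turn about z gives the same grasp; the last joint's range is limited). The gripper opens to 85 mm and grips with 20 to 120 N. Pads are 22 mm wide; open, the fingers measure 114 mm over their backs; the gripper's body (76 mm by 85 mm) begins 54 mm behind the grasp point. The pads swing forward as they close: fully open they stand 13 mm farther back than shut.
Start: joints at [-1.405, 0.22, 1.526, -0, 1.395, -0.126], TCP at [0.18, -0.599, 0.25] pointing down, gripper open.
Joint ranges: [-2.98, 2.98], [-0.91, 2.08], [0.09, 2.57], [-1.24, 4.39], [0.2, 2.65], [-2.68, 2.68]. Speed limits (rad/s): [2.57, 2.57, 3.01, 3.14, 3.14, 3.14].

## Interface

Orientations are given as a unit quaternion [w, x, y, z].
In Python, from workcell import arm gives the robot as it stands. The module is installed in compiled form; this text tells all that it offers.
- The arm moves only by the shell command python3 -m crank 'ROWS'. ROWS is JSON, a list of rows, each an object of numbers: "jaw": the closure in counts, from 0 (fully open) to 255 (shut); "x", "y", "z": the shift along the tool's x, y, z in mm; "yaw": the turn about the tool's z in rad. In form: [{"jaw": .., "x": .., "y": .., "z": .., "yaw": ..}, ...]. A call has 1 to 12 rows; each row is the pose to reach, as a shift and turn from the pose commanded when the call began, along the tool's axes at that moment; what a row does not reach only later rows make up. A row lasts 1/8 s, in which the tool goes at most 62.5 mm and 10.7 degrees, less where a joint would pass 70% of its speed; a pose out of reach is approached as far as the arm can. A call with a gripper value outside its range is refused whole. The fingers move at their own pace and stop on an object; the grip force is fixed at half the most. Time passes only in rows, so rows that repeat a pose let the fingers close. It gives the time, the measured TCP pose, the force, the opening and the grip force at its end, in the units of the state.
- arm.sense(): the state, without advancing time (a new reading comes with each control period).
- arm.grab_frame(name): name is "scene" or "top"; returns a dict with "frame" (384x512x3 uint8, red, green, blue), "range_z" (384x512 float32, m along the optical axis (not along the pixel's ray), 0 where there is no reading), "fx", "fy", "cx", "cy" (pixels), "T" (4x4, takes a point from camera to world coordinates). Camera axes: x right, y down, z forward; pixel columns grow to the right and rows downward; lengths in m; the calibration is good to about 2 mm. A picture is of the moment at which its call begins.
- arm.finish_job(): hands the job in; it is judged then, once.
Trained networks look in a picture, given as the dict that the camera call returned (one of the last four; its "shot" number tells which), for a name from the list of things; names that differ only in an ending like _2 or _b are one class to them, and where a whole thing is asked for, a point or a joint stands for the part that bears it (a point fixed in the world has none). Each returns a list of dicts, best first, with "p" (0 to 1); they miss things now and then, are a little off and sometimes report something else, mostly with a low value. They report only what shows in the picture. A call takes as long as a camera call.
- arm.find_in(picture, target): "rect" ([centre column, centre row, width, height] in pixels, round what is visible of it).
The state is a dict: "clock": time; "joints": joint angles; "dq": joint speeds; "joint_torque": joint torques, N m; "tool_pos": TCP position; "eef_rot": TCP orientation; "ft_force": force on the tool from outside, world axes, zero at the start; "wrist_torque": the same for the moment, N m; "width": opening from 0.0 (shut) to 1.0 (fully open); "gripper_force": force on a finger pad.
Only numpy, scipy, OpenCV 4.12 (cv2) and the standard library are available. Lean on these libraries where they do the work, as an engineer would, in place of code of your own. Each camera call takes 0.05 s, during which the arm holds its last target. There are 200 camera calls.

## Task

The lid of the grey dispensing box has sprung up along all four sides of its rim. With the fingertips, press the raised rim down section by section until every side has clicked fully shut, without crushing the box. Do not grasp, lift, tip or push away the box, and leave the things round it where they are.

Things in the scene. Friction and masses are not known exactly. Their poses are not given: they have to be found in the camera images.
- box: Loose closed box, 1 kg, grey plastic, white press-shut lid 160 mm (box x) by 210 mm (y). Origin: centre of underside, on the table; x points away from the robot at yaw 0, z up. Sunk centre panel at height 66 mm, four fixed 30 mm corner pieces at 70 mm. Between the corners lie four rim sections 30 mm wide, each hinged along its inner edge, with a ribbed press pad at mid-length.
- rim_front (a joint): Hinge angle of the rim section on the box's side -x (nearest the robot): near 0 = sprung open (outer edge 9 mm too high), 0.30 rad = shut, flush with the corner pieces. Over-centre snap: about 6 N on the pad starts it and the push needed falls on the way; past about 0.18 rad it clicks shut by itself and stays; let go before that, it springs open.
- rim_front_pad (a point): Top centre of the front section's press pad (44 x 16 mm, 2 mm raised), 19 mm out from its hinge line, 11 mm in from the outer edge; push straight down here. The section is 147 mm long. Pad height about 77 mm when open, 72 mm when shut; 69 mm from the lid's centre, seen from above.
- rim_right (a joint): Hinge angle of the rim section on the box's side -y (the robot's right): near 0 = sprung open (outer edge 9 mm too high), 0.30 rad = shut, flush with the corner pieces. Over-centre snap: about 6 N on the pad starts it and the push needed falls on the way; past about 0.18 rad it clicks shut by itself and stays; let go before that, it springs open.
- rim_right_pad (a point): Top centre of the right section's press pad (44 x 16 mm, 2 mm raised), 19 mm out from its hinge line, 11 mm in from the outer edge; push straight down here. The section is 97 mm long. Pad height about 77 mm when open, 72 mm when shut; 94 mm from the lid's centre, seen from above.
- rim_back (a joint): Hinge angle of the rim section on the box's side +x (farthest from the robot): near 0 = sprung open (outer edge 9 mm too high), 0.30 rad = shut, flush with the corner pieces. Over-centre snap: about 6 N on the pad starts it and the push needed falls on the way; past about 0.18 rad it clicks shut by itself and stays; let go before that, it springs open.
- rim_back_pad (a point): Top centre of the back section's press pad (44 x 16 mm, 2 mm raised), 19 mm out from its hinge line, 11 mm in from the outer edge; push straight down here. The section is 147 mm long. Pad height about 77 mm when open, 72 mm when shut; 69 mm from the lid's centre, seen from above.
- rim_left (a joint): Hinge angle of the rim section on the box's side +y (the robot's left): near 0 = sprung open (outer edge 9 mm too high), 0.30 rad = shut, flush with the corner pieces. Over-centre snap: about 6 N on the pad starts it and the push needed falls on the way; past about 0.18 rad it clicks shut by itself and stays; let go before that, it springs open.
- rim_left_pad (a point): Top centre of the left section's press pad (44 x 16 mm, 2 mm raised), 19 mm out from its hinge line, 11 mm in from the outer edge; push straight down here. The section is 97 mm long. Pad height about 77 mm when open, 72 mm when shut; 94 mm from the lid's centre, seen from above.
- ointment: Loose small flat carton, 99x31x27 mm, lying off the box's right end; origin under its centre. To be left alone.
- strip_pack: Loose low white carton with a red band, 46x83x26 mm, off the box's left end; origin under its centre. To be left alone.
- violet_pen: Loose violet pen, 148x10x8 mm, lying before the box's front side; origin under its centre. To be left alone.
- blue_carton: Loose upright white and dark blue carton, 75x63x83 mm, behind the box; origin under its centre. To be left alone.

How it is judged:
By the outcome, as a careful person would: the job done as asked, in the order asked, and still so for the second after the job is handed in, with the robot touching nothing.
It also fails if it takes over 40 s, if anything falls off the work surface, if the arm or the gripper's body presses on something with over 40 N, if the wrist force passes 120 N, or if a joint passes its speed limit or range.

## Working session

There is one attempt and no reset: what is moved stays moved. The work goes in short steps, Python scripts to look and compute and a shell command to move; the robot and the scene stay as the last step left them, time stands still between calls to the robot, and variables do not carry over. Pictures are saved under pics/ and viewed, at most 10 in all, crops included, and the job is handed in when it is done.

```bash
mkdir -p pics; cat > h.py <<'E'
import numpy as np,cv2
from workcell import arm
def pts(f):
    z=f["range_z"];v,u=np.indices(z.shape)
    P=np.stack([(u-f["cx"])/f["fx"]*z,(v-f["cy"])/f["fy"]*z,z],-1)
    W=P@f["T"][:3,:3].T+f["T"][:3,3]; W[z==0]=np.nan
    return W
E
python3 - <<'E'
from h import *
s=arm.sense();print(s["clock"],s["tool_pos"],s["eef_rot"],s["ft_force"])
for n in("top","scene"):
    f=arm.grab_frame(n);cv2.imwrite(f"pics/{n}0.png",f["frame"][...,::-1]);np.save(n+"0.npy",pts(f))
    W=pts(f);print(n,f["T"][:3,3])
    for t in("box","rim_front_pad","rim_right_pad","rim_back_pad","rim_left_pad","ointment","strip_pack","violet_pen","blue_carton"):
        for d in arm.find_in(f,t)[:2]:
            r=d["rect"];print(t,round(d["p"],2),np.round(r),np.round(W[int(r[1]),int(r[0])],3))
E
```

```text
0.0 [ 0.17969712 -0.59801307  0.24919505] [-9.73332471e-04  9.89376383e-01  1.45373401e-01 -2.27972623e-05] [ 0.14951245 -0.52732153  0.3104002 ]
top [0.52987345 0.10301745 1.11815037]
box 0.88 [281. 211. 106.  96.] [0.543 0.033 0.07 ]
rim_front_pad 0.81 [271. 241.  61.  30.] [0.475 0.058 0.079]
rim_right_pad 0.7 [317. 226.  26.  40.] [ 0.507 -0.048  0.079]
rim_back_pad 0.66 [290. 186.  64.  32.] [0.6   0.009 0.077]
rim_left_pad 0.79 [247. 199.  28.  41.] [0.572 0.111 0.071]
ointment 0.92 [344. 240.  32.  45.] [ 0.471 -0.12   0.029]
strip_pack 0.75 [206. 187.  35.  21.] [0.604 0.208 0.025]
violet_pen 0.66 [262. 258.  49.  23.] [0.43  0.075 0.012]
blue_carton 0.66 [324. 153.  35.  41.] [ 0.677 -0.068  0.082]
scene [0.01813123 0.59973663 0.7200155 ]
box 0.61 [290. 201.  98.  71.] [0.517 0.053 0.065]
rim_front_pad 0.82 [298. 206.  60.  24.] [0.476 0.064 0.078]
rim_right_pad 0.57 [320. 183.  26.  24.] [ 0.498 -0.045  0.079]
rim_right_pad 0.5 [291. 201.  99.  66.] [0.509 0.054 0.067]
rim_back_pad 0.89 [278. 176.  51.  23.] [0.6   0.011 0.074]
rim_left_pad 0.81 [255. 198.  21.  24.] [0.573 0.123 0.077]
ointment 0.61 [344. 193.  22.  28.] [ 0.464 -0.11   0.026]
ointment 0.17 [319. 183.  26.  26.] [ 0.504 -0.048  0.076]
strip_pack 0.68 [225. 228.  32.  28.] [0.585 0.216 0.024]
strip_pack 0.23 [279. 156.  29.  29.] [ 0.656 -0.047  0.084]
violet_pen 0.72 [306. 237.  49.  13.] [0.433 0.077 0.009]
blue_carton 0.68 [280. 157.  28.  30.] [ 0.656 -0.047  0.084]
```

```bash
python3 - <<'E'
from h import *
W=np.load("top0.npy").reshape(-1,3)
for zmin in (0.05,0.06):
    m=(W[:,2]>zmin)&(W[:,2]<.09)&(np.hypot(W[:,0]-.538,W[:,1]-.032)<.145)
    im=np.zeros((400,400),np.uint8)
    P=W[m];I=((P[:,:2]-[.34,-.17])*1000).astype(int)
    im[I[:,0],I[:,1]]=255
    im=cv2.morphologyEx(im,cv2.MORPH_CLOSE,np.ones((7,7)))
    n,l,st,c=cv2.connectedComponentsWithStats(im)
    k=1+np.argmax(st[1:,4]);q=np.argwhere(l==k).astype(np.float32)
    r=cv2.minAreaRect(q);print(np.array(r[0])/1000+[.34,-.17],r[1],r[2],n)
for n in("top0","scene0"):
    i=cv2.imread(f"pics/{n}.png");i=i[110:290,170:390] ;cv2.imwrite(f"pics/{n}c.png",cv2.resize(i,None,fx=3,fy=3,interpolation=2))
a=cv2.imread("pics/top0c.png");cv2.imwrite("pics/v1.png",a)
E
```

```text
[0.54077718 0.03466142] (213.87539672851562, 164.158447265625) 67.78240966796875 4
[0.54077718 0.03466142] (213.87539672851562, 164.158447265625) 67.78240966796875 3
```

View pics/top0c.png

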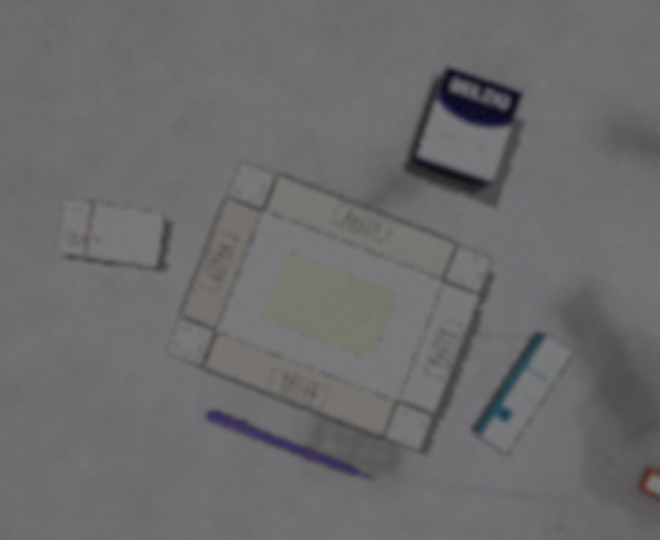

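The crop shows the box centre near crop pixel (330,305), with four ribbed pads: front (298,385), right (442,350), back (362,222) and left (222,260). The box is yawed about -22°, and the neighbouring items are clear of the pads.

```bash
cat >> h.py <<'E'
from scipy.spatial.transform import Rotation as R
C=np.array([.5405,.034]);Y=np.radians(-22.2)
def go(name,z,alt=0):
    s=arm.sense();q=s["eef_rot"];M=R.from_quat([q[1],q[2],q[3],q[0]]).as_matrix()
    b=np.array([np.cos(Y),np.sin(Y)]);p=np.array([-b[1],b[0]])
    o={"front":-.069*b,"back":.069*b,"right":-.094*p,"left":.094*p}[name]
    t=np.r_[C+o,z];d=M.T@(t-s["tool_pos"])*1000
    h=np.arctan2(M[1,0],M[0,0]);want=Y+(np.pi/2 if name in("left","right") else 0)
    y=(h-want+np.pi/2)%np.pi-np.pi/2
    print(name,t.round(4),"shift",d.round(1),"yaw",round(y,3),"clock",s["clock"],"F",s["ft_force"].round(1) if hasattr(s["ft_force"],"round") else s["ft_force"],"q",np.round(s["joints"],2))
E
python3 -c "
from h import *
go('front',.15)"
```

```text
front [0.4766 0.0601 0.15  ] shift [ 473.7 -545.5  100.3] yaw 0.679 clock 1.0 F [-0.3  0.4  0. ] q [-1.41  0.22  1.53  0.    1.39 -0.13]
```

```bash
python3 -m crank '[{"jaw":255,"x":474,"y":-545,"z":60,"yaw":0.68},{"jaw":255,"x":474,"y":-545,"z":60,"yaw":0.68},{"jaw":255,"x":474,"y":-545,"z":60,"yaw":0.68},{"jaw":255,"x":474,"y":-545,"z":60,"yaw":0.68},{"jaw":255,"x":474,"y":-545,"z":60,"yaw":0.68},{"jaw":255,"x":474,"y":-545,"z":60,"yaw":0.68},{"jaw":255,"x":474,"y":-545,"z":60,"yaw":0.68},{"jaw":255,"x":474,"y":-545,"z":60,"yaw":0.68},{"jaw":255,"x":474,"y":-545,"z":60,"yaw":0.68},{"jaw":255,"x":474,"y":-545,"z":100,"yaw":0.68},{"jaw":255,"x":474,"y":-545,"z":100,"yaw":0.68},{"jaw":255,"x":474,"y":-545,"z":100,"yaw":0.68}]'; python3 - <<'E'
from h import *
go('front',.115)
f=arm.grab_frame("scene");cv2.imwrite("pics/s1.png",cv2.resize(f["frame"][80:280,180:400,::-1],None,fx=3,fy=3))
E
```

```text
clock: 2.5
tool_pos: [0.4774, 0.0622, 0.1497]
eef_rot: [-0.0, 0.981, -0.192, 0.0]
ft_force: [0.9, -1.0, -0.1]
width: -0.002
gripper_force: 0.0
front [0.4766 0.0601 0.115 ] shift [ 0.1  2.3 34.7] yaw 0.001 clock 2.5 F [ 0.9 -1.  -0.1] q [-0.03 -0.03  1.99  0.    1.18  1.92]
```

View pics/s1.png

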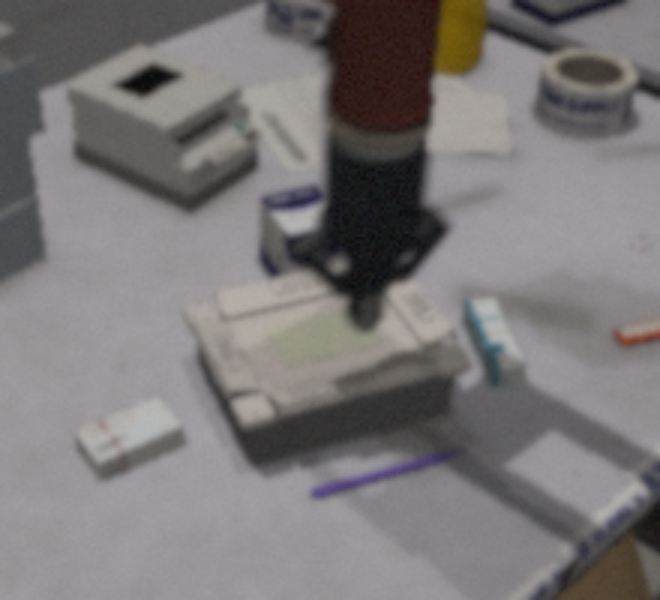

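The scene view shows the closed fingertips at (365,320), hovering above the front rim; next is a slow descent.

```bash
python3 -m crank '[{"jaw":255,"x":0,"y":2,"z":20,"yaw":0},{"jaw":255,"x":0,"y":2,"z":36,"yaw":0},{"jaw":255,"x":0,"y":2,"z":40,"yaw":0},{"jaw":255,"x":0,"y":2,"z":42,"yaw":0}]'; python3 -m crank '[{"jaw":255,"x":0,"y":0,"z":3,"yaw":0},{"jaw":255,"x":0,"y":0,"z":6,"yaw":0},{"jaw":255,"x":0,"y":0,"z":8,"yaw":0}]'
```

```text
clock: 3.05
tool_pos: [0.4764, 0.0575, 0.1084]
eef_rot: [-0.0, 0.981, -0.193, 0.0]
ft_force: [-0.2, -0.4, 0.6]
width: -0.003
gripper_force: 0.0
clock: 3.42
tool_pos: [0.4763, 0.0578, 0.1004]
eef_rot: [-0.0, 0.981, -0.193, 0.0]
ft_force: [-0.9, -0.5, 0.8]
width: 0.004
gripper_force: 0.0
```

```bash
python3 -m crank '[{"jaw":255,"x":0,"y":0,"z":2,"yaw":0},{"jaw":255,"x":0,"y":0,"z":4,"yaw":0}]'; python3 -m crank '[{"jaw":255,"x":0,"y":0,"z":1,"yaw":0},{"jaw":255,"x":0,"y":0,"z":2,"yaw":0}]'; python3 -m crank '[{"jaw":255,"x":0,"y":0,"z":1,"yaw":0},{"jaw":255,"x":0,"y":0,"z":2,"yaw":0}]'
```

```text
clock: 3.68
tool_pos: [0.4759, 0.0581, 0.0966]
eef_rot: [-0.0, 0.981, -0.193, -0.001]
ft_force: [-2.4, 1.0, 4.2]
width: -0.003
gripper_force: 1.9
clock: 3.92
tool_pos: [0.4763, 0.0579, 0.0942]
eef_rot: [-0.0, 0.981, -0.193, 0.0]
ft_force: [0.2, -0.1, 0.5]
width: 0.003
gripper_force: 0.0
clock: 4.18
tool_pos: [0.4763, 0.0579, 0.0922]
eef_rot: [0.0, 0.981, -0.193, 0.0]
ft_force: [0.2, -0.0, -0.9]
width: 0.003
gripper_force: 0.0
```

```bash
python3 -m crank '[{"jaw":255,"x":0,"y":0,"z":1,"yaw":0},{"jaw":255,"x":0,"y":0,"z":2,"yaw":0}]'; python3 -c "
from h import *
f=arm.grab_frame('top');np.save('t1.npy',pts(f));go('right',.11)"
```

```text
clock: 4.42
tool_pos: [0.4763, 0.0579, 0.0909]
eef_rot: [0.0, 0.981, -0.193, -0.0]
ft_force: [-4.8, 0.6, 12.9]
width: -0.002
gripper_force: 5.8
right [ 0.505 -0.053  0.11 ] shift [ 68.5  91.8 -19. ] yaw 1.57 clock 4.475 F [-2.9 -0.2  5.4] q [-0.04  0.06  2.03 -0.    1.05  1.92]
```

Front clicked shut with a firm stop at 72 mm. I'll turn -1.57 so joint 6 stays in range.

```bash
python3 -m crank '[{"jaw":255,"x":0,"y":0,"z":-20,"yaw":0},{"jaw":255,"x":20,"y":25,"z":-25,"yaw":-1.57},{"jaw":255,"x":69,"y":92,"z":-25,"yaw":-1.57},{"jaw":255,"x":69,"y":92,"z":-25,"yaw":-1.57},{"jaw":255,"x":69,"y":92,"z":-25,"yaw":-1.57},{"jaw":255,"x":69,"y":92,"z":-25,"yaw":-1.57},{"jaw":255,"x":69,"y":92,"z":-25,"yaw":-1.57},{"jaw":255,"x":69,"y":92,"z":-25,"yaw":-1.57},{"jaw":255,"x":69,"y":92,"z":-25,"yaw":-1.57},{"jaw":255,"x":69,"y":92,"z":-25,"yaw":-1.57},{"jaw":255,"x":69,"y":92,"z":-18,"yaw":-1.57},{"jaw":255,"x":69,"y":92,"z":-12,"yaw":-1.57}]';python3 -c "
from h import *
go('right',.1)"
```

```text
clock: 5.98
tool_pos: [0.505, -0.0533, 0.1016]
eef_rot: [-0.0, 0.831, 0.556, -0.0]
ft_force: [0.2, -0.5, -0.2]
width: 0.001
gripper_force: 0.0
right [ 0.505 -0.053  0.1  ] shift [ 0.3 -0.2  1.6] yaw -0.003 clock 5.975 F [ 0.2 -0.5 -0.2] q [-0.26  0.11  1.96  0.    1.08  0.13]
```

```bash
python3 -m crank '[{"jaw":255,"x":0,"y":0,"z":2,"yaw":0},{"jaw":255,"x":0,"y":0,"z":4,"yaw":0},{"jaw":255,"x":0,"y":0,"z":5,"yaw":0},{"jaw":255,"x":0,"y":0,"z":6,"yaw":0},{"jaw":255,"x":0,"y":0,"z":7,"yaw":0}]';python3 -m crank '[{"jaw":255,"x":0,"y":0,"z":1,"yaw":0},{"jaw":255,"x":0,"y":0,"z":2,"yaw":0}]'; python3 -m crank '[{"jaw":255,"x":0,"y":0,"z":1,"yaw":0},{"jaw":255,"x":0,"y":0,"z":1.5,"yaw":0}]'
```

```text
clock: 6.6
tool_pos: [0.5056, -0.0535, 0.0955]
eef_rot: [0.0, 0.83, 0.557, 0.0]
ft_force: [0.3, -1.0, 1.3]
width: 0.0
gripper_force: 1.0
clock: 6.85
tool_pos: [0.5053, -0.0532, 0.093]
eef_rot: [-0.0, 0.83, 0.557, 0.0]
ft_force: [0.4, -0.6, 0.6]
width: 0.003
gripper_force: 0.0
clock: 7.1
tool_pos: [0.5052, -0.0533, 0.0916]
eef_rot: [-0.0, 0.83, 0.557, -0.0]
ft_force: [0.4, -0.6, 0.7]
width: -0.001
gripper_force: 0.0
```

```bash
python3 -m crank '[{"jaw":255,"x":0,"y":0,"z":0.5,"yaw":0},{"jaw":255,"x":0,"y":0,"z":1.2,"yaw":0}]'; python3 -c "
from h import *
go('back',.11)"
```

```text
clock: 7.35
tool_pos: [0.5054, -0.0534, 0.0909]
eef_rot: [0.0, 0.83, 0.557, 0.0]
ft_force: [-2.7, 0.2, 6.7]
width: 0.003
gripper_force: 3.3
back [0.6044 0.0079 0.11  ] shift [ 94.3  68.4 -19. ] yaw 1.569 clock 7.35 F [-2.7  0.2  6.7] q [-0.26  0.12  1.96  0.    1.06  0.13]
```

Right is shut. Next is the back.

```bash
python3 -m crank '[{"jaw":255,"x":0,"y":0,"z":-20,"yaw":0},{"jaw":255,"x":25,"y":20,"z":-25,"yaw":1.57},{"jaw":255,"x":94,"y":68,"z":-25,"yaw":1.57},{"jaw":255,"x":94,"y":68,"z":-25,"yaw":1.57},{"jaw":255,"x":94,"y":68,"z":-25,"yaw":1.57},{"jaw":255,"x":94,"y":68,"z":-25,"yaw":1.57},{"jaw":255,"x":94,"y":68,"z":-25,"yaw":1.57},{"jaw":255,"x":94,"y":68,"z":-25,"yaw":1.57},{"jaw":255,"x":94,"y":68,"z":-25,"yaw":1.57},{"jaw":255,"x":94,"y":68,"z":-25,"yaw":1.57},{"jaw":255,"x":94,"y":68,"z":-18,"yaw":1.57},{"jaw":255,"x":94,"y":68,"z":-11,"yaw":1.57}]';python3 -c "
from h import *
go('back',.1)"
```

```text
clock: 8.85
tool_pos: [0.6037, 0.0078, 0.1009]
eef_rot: [0.0, 0.981, -0.192, -0.0]
ft_force: [-0.1, -0.4, 0.1]
width: 0.001
gripper_force: 0.0
back [0.6044 0.0079 0.1   ] shift [ 0.6 -0.4  0.9] yaw 0.001 clock 8.85 F [-0.1 -0.4  0.1] q [-0.12  0.32  1.7   0.    1.12  1.84]
```

```bash
python3 -m crank '[{"jaw":255,"x":0,"y":0,"z":2,"yaw":0},{"jaw":255,"x":0,"y":0,"z":4,"yaw":0},{"jaw":255,"x":0,"y":0,"z":5,"yaw":0},{"jaw":255,"x":0,"y":0,"z":6,"yaw":0},{"jaw":255,"x":0,"y":0,"z":7,"yaw":0}]';python3 -m crank '[{"jaw":255,"x":0,"y":0,"z":1,"yaw":0},{"jaw":255,"x":0,"y":0,"z":2,"yaw":0}]'
```

```text
clock: 9.48
tool_pos: [0.6042, 0.0077, 0.0947]
eef_rot: [-0.0, 0.981, -0.193, 0.0]
ft_force: [0.2, -0.7, 1.5]
width: -0.005
gripper_force: 0.4
clock: 9.72
tool_pos: [0.6039, 0.0079, 0.0924]
eef_rot: [-0.0, 0.981, -0.193, 0.0]
ft_force: [-0.3, 0.3, -0.9]
width: 0.0
gripper_force: 0.0
```

```bash
python3 -m crank '[{"jaw":255,"x":0,"y":0,"z":1,"yaw":0},{"jaw":255,"x":0,"y":0,"z":2,"yaw":0}]'; python3 -c "
from h import *
go('left',.11)"
```

```text
clock: 9.98
tool_pos: [0.6039, 0.0079, 0.091]
eef_rot: [-0.0, 0.981, -0.193, -0.0]
ft_force: [-3.2, -0.2, 7.1]
width: 0.004
gripper_force: 3.7
left [0.576 0.121 0.11 ] shift [-68.6 -94.2 -19. ] yaw 1.57 clock 9.975 F [-3.2 -0.2  7.1] q [-0.12  0.33  1.71  0.    1.1   1.84]
```

```bash
python3 -m crank '[{"jaw":255,"x":0,"y":0,"z":-20,"yaw":0},{"jaw":255,"x":-20,"y":-25,"z":-25,"yaw":-1.57},{"jaw":255,"x":-69,"y":-94,"z":-25,"yaw":-1.57},{"jaw":255,"x":-69,"y":-94,"z":-25,"yaw":-1.57},{"jaw":255,"x":-69,"y":-94,"z":-25,"yaw":-1.57},{"jaw":255,"x":-69,"y":-94,"z":-25,"yaw":-1.57},{"jaw":255,"x":-69,"y":-94,"z":-25,"yaw":-1.57},{"jaw":255,"x":-69,"y":-94,"z":-25,"yaw":-1.57},{"jaw":255,"x":-69,"y":-94,"z":-25,"yaw":-1.57},{"jaw":255,"x":-69,"y":-94,"z":-25,"yaw":-1.57},{"jaw":255,"x":-69,"y":-94,"z":-18,"yaw":-1.57},{"jaw":255,"x":-69,"y":-94,"z":-11,"yaw":-1.57}]';python3 -c "
from h import *
go('left',.1)"
```

```text
clock: 11.48
tool_pos: [0.5758, 0.1209, 0.1018]
eef_rot: [0.0, 0.831, 0.556, 0.0]
ft_force: [-0.1, 0.2, 0.2]
width: -0.003
gripper_force: 0.0
left [0.576 0.121 0.1  ] shift [0.2 0.2 1.8] yaw -0.003 clock 11.475 F [-0.1  0.2  0.2] q [0.07 0.28 1.75 0.   1.11 0.46]
```

```bash
python3 -m crank '[{"jaw":255,"x":0,"y":0,"z":2,"yaw":0},{"jaw":255,"x":0,"y":0,"z":4,"yaw":0},{"jaw":255,"x":0,"y":0,"z":5,"yaw":0},{"jaw":255,"x":0,"y":0,"z":6,"yaw":0},{"jaw":255,"x":0,"y":0,"z":7,"yaw":0}]';python3 -m crank '[{"jaw":255,"x":0,"y":0,"z":1,"yaw":0},{"jaw":255,"x":0,"y":0,"z":2,"yaw":0}]'
```

```text
clock: 12.1
tool_pos: [0.5759, 0.121, 0.0947]
eef_rot: [0.0, 0.83, 0.557, 0.0]
ft_force: [-0.1, -0.3, 0.8]
width: 0.002
gripper_force: 0.4
clock: 12.35
tool_pos: [0.5754, 0.1207, 0.0922]
eef_rot: [0.0, 0.83, 0.557, -0.0]
ft_force: [-0.2, 0.7, 0.9]
width: 0.002
gripper_force: 0.0
```

```bash
python3 -m crank '[{"jaw":255,"x":0,"y":0,"z":1,"yaw":0},{"jaw":255,"x":0,"y":0,"z":2,"yaw":0}]'; python3 -m crank '[{"jaw":255,"x":0,"y":0,"z":-60,"yaw":0},{"jaw":255,"x":0,"y":0,"z":-120,"yaw":0},{"jaw":255,"x":150,"y":0,"z":-160,"yaw":0},{"jaw":255,"x":200,"y":0,"z":-160,"yaw":0},{"jaw":255,"x":200,"y":0,"z":-160,"yaw":0},{"jaw":255,"x":200,"y":0,"z":-160,"yaw":0},{"jaw":255,"x":200,"y":0,"z":-160,"yaw":0},{"jaw":255,"x":200,"y":0,"z":-160,"yaw":0}]'
python3 - <<'E'
from h import *
f=arm.grab_frame("top");g=arm.grab_frame("scene");W=pts(f);V=np.load("top0.npy")
cv2.imwrite("pics/v2.png",np.vstack([cv2.resize(a["frame"][110:280,160:400,::-1],None,fx=1.7,fy=1.7) for a in(f,g)]))
b=np.array([np.cos(Y),np.sin(Y)]);p=np.array([-b[1],b[0]])
for n,o in {"front":-.069*b,"back":.069*b,"right":-.094*p,"left":.094*p,"mid":0*b,"corner":.065*b+.09*p}.items():
    r=[]
    for A in(V,W,pts(g)):
        d=np.hypot(A[...,0]-(C+o)[0],A[...,1]-(C+o)[1]);r.append(round(float(np.median(A[...,2][d<.007])),4))
    print(n,r)
for t in("box","ointment","strip_pack","violet_pen","blue_carton"):
    print(t,[(round(d["p"],2),np.round(d["rect"])) for d in arm.find_in(f,t)[:1]])
E
```

```text
clock: 12.6
tool_pos: [0.5756, 0.1208, 0.091]
eef_rot: [0.0, 0.83, 0.557, -0.0]
ft_force: [-3.6, -0.4, 8.2]
width: 0.003
gripper_force: 3.8
clock: 13.6
tool_pos: [0.651, 0.305, 0.2499]
eef_rot: [0.0, 0.831, 0.557, -0.001]
ft_force: [1.1, 0.1, -0.7]
width: -0.002
gripper_force: 0.0
front [0.0783, 0.0724, 0.0285]
back [0.0781, 0.0723, 0.0721]
right [0.0785, 0.0721, 0.0719]
left [0.0784, 0.0725, 0.03]
mid [0.0669, 0.0669, 0.0671]
corner [0.0708, 0.0704, 0.0712]
box [(0.97, array([282., 211., 106.,  97.]))]
ointment [(0.89, array([343., 240.,  34.,  42.]))]
strip_pack [(0.58, array([323., 153.,  38.,  36.]))]
violet_pen [(0.77, array([262., 257.,  47.,  21.]))]
blue_carton [(0.86, array([323., 152.,  37.,  39.]))]
```

View pics/v2.png

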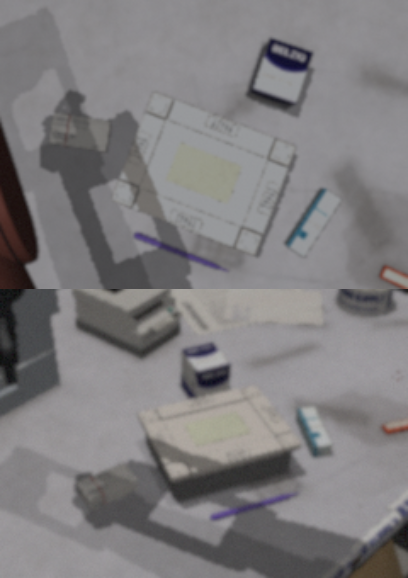

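All four pads now measure about 72 mm. In the views the rim is flush all round (box centre near (207,172) in the upper view), and the neighbouring items have not moved; the strip pack is only in the arm's shadow, at (80,130). The arm is clear, so I'm handing in.

```bash
python3 -c "
from workcell import arm
print(arm.finish_job())"
```

```text
the job is handed in; nothing more can be done
None
```

All four rim sections were pressed shut (every pad now at about 72 mm), the box and the things round it show no movement in the pictures, and the job was handed in with the arm clear at about 14 s; no verdict came back.

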